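# Lay down the bottle cradle and seat the two bottles

### The job

Tip the white bottle cradle over backwards (away from the robot) against the black stop bar, so that it lies flat on its back on the drip tray with its grooves facing up. Then lay the wide bottle in the wide groove and the slim bottle in the slim groove, each straight, centred lengthwise and resting on both ribs; lower each one until it has settled in its groove before you let go. Leave the pacifiers, the cup, the tin and the lotion bottle where they are.

Things in the scene. Friction and masses are not known exactly. Their poses are not given: they have to be found in the camera images.
- cradle: white plastic open box, 60 mm deep (x), 170 wide (y), 150 high (z), 380-540 g, loose, standing on end. Origin: centre of that end. z up, x away from the robot, from grooved front (-30 mm) to back (+30 mm; four 8 mm feet on it). Both ends are ribs 14 mm thick, 122 mm apart, with two V notches open to the front; open space between the ribs. On its back: x points down, z away from the robot
- cradle_push (a point): on the cradle: front face of the middle post (30 mm wide in y) of the upper rib, 143 mm up. Axes as the cradle's. Pushed here towards its +x, the cradle turns about its lower back edge, blocked by the stop bar; past about 25 degrees it falls onto its back by itself. Its rib tops then lie 71 mm above the work surface
- groove_wide (a point): on the cradle: centre of the wide bottle when seated in the wide groove (90 degree V, mouth 62 mm, sand-yellow faces). Half-way between the ribs, 8 mm out from the rib edges: about 79 mm above the work surface once the cradle lies. Axes as the cradle's: the groove runs along z, x is its depth (down when lying). The two grooves are 84 mm apart
- groove_slim (a point): the same for the slim bottle in the slim groove (V of 90 degrees, mouth 46 mm, sage-green faces)
- bottle_wide: sand-yellow bottle lying down, 198 mm long, 85 to 170 g: straight round body 55 mm in diameter, 170 mm long, then a narrower terracotta cap at its +x end. Origin: on the axis, half-way along the straight body (grip here). x runs along the bottle; y and z turn as it rolls. Starts along either of the long outer bays of the wooden tray, origin 33.5 mm above the work surface
- bottle_slim: sage-green bottle lying down, 198 mm long, 85 to 170 g: straight round body 44 mm in diameter, 170 mm long, then a narrower dark green cap at its +x end. Origin: on the axis, half-way along the straight body (grip here). x runs along the bottle; y and z turn as it rolls. Starts along either of the long outer bays of the wooden tray, origin 28 mm above the work surface
- drip_tray: fixed grey tray, 300 x 230 mm, floor 3 mm thick, rim 8 mm high; origin: centre of its underside, x away from the robot. A black stop bar lies across it (along y, 190 mm long, 8 wide), top 9 mm above the work surface, near face at x = -45 mm. The cradle stands on the robot's side of the bar, its back about 2 mm from it; once down it covers about x = -55 to 95 mm
- tray: fixed divided wooden tray, 222 (x) x 214 mm, floor 6 mm thick, all walls 12 mm high from the work surface; origin: centre of its underside. Two outer bays, 210 mm long (x) and 62 wide, centred at y = -70 and +70 mm, hold one bottle each; between them four small bays in a row along x hold the pacifiers, at about x = -79, -26, 26, 79 mm
- pacifier_a: terracotta pacifier standing nipple up in a middle bay of the tray: shield 38 mm in diameter with its top 12 mm up, nipple 16 mm in diameter, 32 mm high in all; origin at the centre of its underside; bystander
- pacifier_b: olive pacifier standing nipple up in a middle bay of the tray: shield 38 mm in diameter with its top 12 mm up, nipple 16 mm in diameter, 32 mm high in all; origin at the centre of its underside; bystander
- pacifier_c: sand pacifier standing nipple up in a middle bay of the tray: shield 38 mm in diameter with its top 12 mm up, nipple 16 mm in diameter, 32 mm high in all; origin at the centre of its underside; bystander
- pacifier_d: dark brown pacifier standing nipple up in a middle bay of the tray: shield 38 mm in diameter with its top 12 mm up, nipple 16 mm in diameter, 32 mm high in all; origin at the centre of its underside; bystander
- cup: white ceramic cup, 72 mm across, 85 mm high; origin at the centre of its underside; bystander between the two trays
- tin: closed aluminium tin, 79 mm across, 68 mm high; origin at the centre of its underside; bystander between the two trays
- lotion: cream lotion bottle, 52 mm across, 155 mm high; origin at the centre of its underside; bystander between the two trays. Behind these, beyond x = 0.76 m, stand fixed things up to 240 mm high

How it is judged:
By the outcome, as a careful person would: the job done as asked, in the order asked, and still so for the second after the job is handed in, with the robot touching nothing.
It also fails if it takes over 70 s, if anything falls off the work surface, if the arm or the gripper's body presses on something with over 40 N, if the wrist force passes 120 N, or if a joint passes its speed limit or range.

### The arm

A 6-joint arm with a two-finger parallel gripper is mounted at the origin on the work surface. World frame = base frame: x ahead of the robot, y to its left, z up, the work surface at z = 0. Lengths are in m, angles in rad, forces in N, time in s.
With the tool pointing down it reaches from about 0.3 to 0.75 m from the base axis. Payload 8.5 kg.
Tool frame: the origin (TCP) lies between the finger pads; the fingertips stand 19 mm ahead of it and the grasp point (between the pads) is the TCP (r.tcp_to_tips is the distance from the TCP to the fingertips, in m); z points along the fingers, y is the line along which they close (so a half turn about z gives the same grasp; the last joint's range is limited). The gripper opens to 88 mm and grips with 3 to 60 N. Pads are 18 mm wide; open, the fingers measure 123 mm over their backs; the gripper's body (75 mm by 187 mm) begins 45 mm behind the grasp point.
Start: joints at [0.975, 0.381, 1.297, -0, 1.464, -0.215], TCP at [0.204, 0.511, 0.236] pointing down, gripper open.
Joint ranges: [-3.11, 3.11], [-0.89, 2.33], [0.22, 2.48], [-1.42, 4.56], [0.17, 2.85], [-2.88, 2.88]. Speed limits (rad/s): [2.39, 2.39, 3.14, 3.14, 3.14, 3.14].

### API

Orientations are given as a unit quaternion [w, x, y, z].
In Python, from station import telemetry, vision, r gives the robot as it stands.
- The arm moves only by the tool apply_moves, never from a script. Its argument "moves" is text: rows parted by semicolons, each of 5 numbers parted by spaces: the opening, from -1 (shut) to 1 (fully open), so that 0 is half open, then the shift along the tool's x, y, z in m, then the turn about the tool's z in rad. A call has 1 to 20 rows; each row is the pose to reach, as a shift and turn from the pose commanded when the call began, along the tool's axes at that moment; what a row does not reach only later rows make up. A row lasts 1/8 s, in which the tool goes at most 62.5 mm and 10.7 degrees, less where a joint would pass 70% of its speed; a pose out of reach is approached as far as the arm can. A call with a gripper value outside its range is refused whole. The fingers move at their own pace and stop on an object; the grip force is fixed at half the most. Time passes only in rows, so rows that repeat a pose let the fingers close. It gives the time, the measured TCP pose, the force, the opening and the grip force at its end, in the units of the state.
- telemetry.read_state(): the state, without advancing time (a new reading comes with each control period).
- vision.capture(name): name is "side" or "top"; returns a dict with "pixels" (400x640x3 uint8, red, green, blue), "fov_y" (degrees; the focal length in pixels is half the picture's height over the tangent of half this angle, whatever the lens; pixels are square), "cx", "cy" (the principal point, pixels), "distortion" ([k1, k2, p1, p2, k3] as OpenCV has them; the pictures are not rectified), "R" (3x3) and "t" (3): a world point X has camera coordinates R X + t. Camera axes: x right, y down, z forward; pixel columns grow to the right and rows downward; lengths in m; the calibration is good to about 2 mm. A picture is of the moment at which its call begins. There is no depth.
- r.job_done(): hands the job in; it is judged then, once.
The state is a dict: "clock": time; "q": joint angles; "joint_velocities": joint speeds; "effort": joint torques, N m; "tcp_pos": TCP position; "tool_rot": TCP orientation; "force": force on the tool from outside, world axes, zero at the start; "torque": the same for the moment, N m; "grip_width": finger opening in m; "grasp_force": force on a finger pad.
Only numpy, scipy, OpenCV 4.12 (cv2) and the standard library are available. Lean on these libraries where they do the work, as an engineer would, in place of code of your own. Each camera call takes 0.05 s, during which the arm holds its last target. There are 200 camera calls.

## Working session

There is one attempt and no reset: what is moved stays moved. The work goes in short steps, Python scripts to look and compute and a tool call to move; the robot and the scene stay as the last step left them, time stands still between calls to the robot, and variables do not carry over. Pictures are saved under pics/ and viewed, at most 10 in all, crops included, and the job is handed in when it is done.

Besides the shell and the picture viewer there is one more tool, called after "Request:" as name(argument=value, ...) on one line, values as JSON. apply_moves: Moves the arm, as the interface text tells. Its arguments: {"type":"object","properties":{"moves":{"type":"string"}},"required":["moves"]}

```bash
mkdir -p pics; ls
cat > h.py <<'E'
import numpy as np, cv2
from station import telemetry, vision, r
def cap(n,f=None):
    c=vision.capture(n); p=c["pixels"]; h=p.shape[0]
    fl=h/2/np.tan(np.radians(c["fov_y"])/2)
    c["K"]=np.array([[fl,0,c["cx"]],[0,fl,c["cy"]],[0,0,1.]]); c["D"]=np.array(c["distortion"],float)
    c["R"]=np.array(c["R"]);c["t"]=np.array(c["t"])
    if f: cv2.imwrite("pics/"+f,cv2.cvtColor(p,cv2.COLOR_RGB2BGR))
    return c
def ray(c,uv):
    n=cv2.undistortPoints(np.array(uv,float).reshape(-1,1,2),c["K"],c["D"]).reshape(-1,2)
    d=np.c_[n,np.ones(len(n))]@c["R"]; return -c["R"].T@c["t"],d
def onz(c,uv,z):
    o,d=ray(c,uv); return o+d*((z-o[2])/d[:,2])[:,None]
def proj(c,X):
    return cv2.projectPoints(np.array(X,float).reshape(-1,3),cv2.Rodrigues(c["R"])[0],c["t"],c["K"],c["D"])[0].reshape(-1,2)
E
python3 - <<'E'
from h import *
for n in("side","top"):
    c=cap(n,n+"0.png"); print(n,-c["R"].T@c["t"],c["R"][2],c["K"][0,0],c["D"])
s=telemetry.read_state(); print(s)
E
```

```text
pics
side [0.46466158 0.74915653 0.65189713] [ 0.10543714 -0.80990721 -0.57700375] 361.4460306904703 [-0.05323408  0.          0.          0.          0.        ]
top [ 0.40066048 -0.01960448  1.12400311] [ 0.15810001  0.00316562 -0.98741803] 394.83709061108027 [0.00716031 0.         0.         0.         0.        ]
{'clock': 0.1, 'q': array([ 9.74709954e-01,  3.81138824e-01,  1.29812854e+00, -3.33476298e-05,
        1.46358030e+00, -2.15297375e-01]), 'joint_velocities': array([ 0.00056038, -0.00130375, -0.00339062,  0.00062104, -0.00141413,
       -0.00069968]), 'effort': array([ 3.19715931e-03, -4.38652146e+01, -2.24909753e+01,  7.14458688e-02,
        3.42004909e-02, -9.58410396e-05]), 'tcp_pos': array([0.20428076, 0.51039864, 0.23551306]), 'tool_rot': array([-2.32415255e-04,  1.89244480e-01,  9.81929800e-01, -5.83109824e-04]), 'force': array([0.55295986, 0.15186515, 0.25877657]), 'torque': array([-0.02890056,  0.05471102,  0.03441069]), 'grasp_force': 0.0, 'grip_width': 0.0879433820178587}
```

View pics/top0.png

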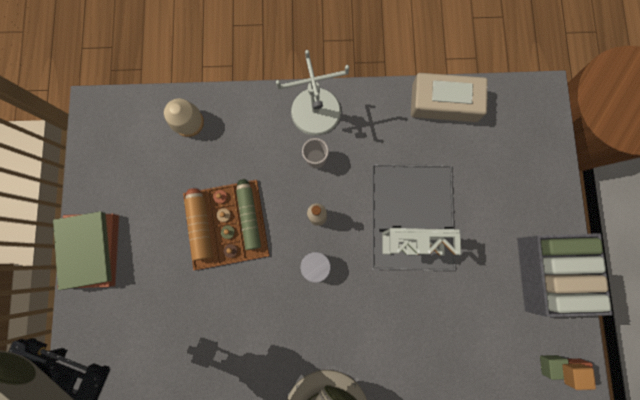

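View pics/side0.png

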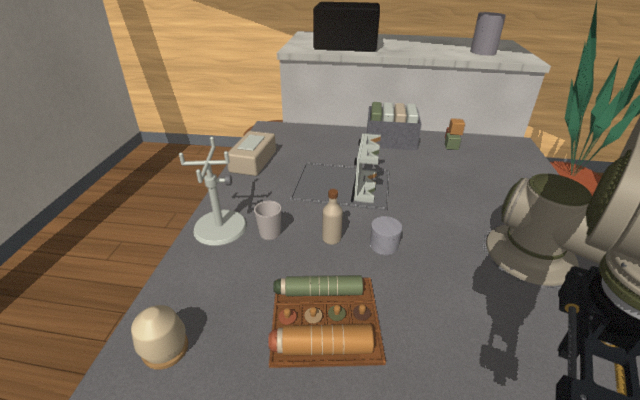

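The top view shows the wide bottle at about (200,227) and the slim one at (248,215), both with their caps away from the robot. The cradle is at (420,242), in a drip tray spanning (374,166) to (456,270). Next I'll measure these and zoom in on the cradle.

Run:
```python
from h import *
c=cap("top"); s=cap("side")
im=c["pixels"]; hsv=cv2.cvtColor(im,cv2.COLOR_RGB2HSV)
a=cv2.resize(im[150:285,360:480],None,fx=4,fy=4,interpolation=cv2.INTER_CUBIC)[:540]
b=cv2.resize(s["pixels"][125:215,340:400],None,fx=5,fy=5,interpolation=cv2.INTER_CUBIC)
H=np.zeros((540,800,3),np.uint8); H[:540,:480]=a; H[:450,490:790]=b
cv2.imwrite("pics/z1.png",H[:,:,::-1])
for x in (200,248): print(hsv[215:240:6,x-6:x+8:3].tolist())
# white cradle
m=((hsv[...,1]<50)&(hsv[...,2]>150)).astype(np.uint8); m[:215]=0;m[270:]=0;m[:,:370]=0;m[:,475:]=0
cn=max(cv2.findContours(m,0,2)[0],key=cv2.contourArea); print("cradle px",cv2.boundingRect(cn))
print("drip",onz(c,[(374,166),(453,167),(456,270),(374,270)],0.008))
```

```text
[[[16, 119, 171], [15, 120, 142], [16, 119, 116], [16, 127, 88], [15, 119, 75]], [[15, 140, 175], [15, 140, 148], [15, 141, 121], [16, 145, 93], [15, 144, 76]], [[15, 129, 188], [15, 142, 153], [15, 150, 126], [15, 147, 99], [15, 150, 80]], [[15, 130, 194], [15, 143, 159], [15, 149, 132], [15, 152, 104], [15, 148, 86]], [[16, 111, 195], [16, 134, 169], [15, 138, 142], [15, 153, 113], [14, 154, 88]]]
[[[32, 58, 136], [35, 61, 133], [36, 67, 107], [37, 70, 80], [40, 55, 56]], [[31, 62, 128], [28, 53, 148], [29, 59, 121], [34, 65, 94], [37, 67, 65]], [[34, 70, 102], [36, 64, 131], [29, 57, 135], [31, 60, 106], [32, 60, 81]], [[16, 125, 104], [38, 63, 126], [38, 65, 125], [38, 71, 100], [38, 73, 77]], [[12, 155, 87], [38, 64, 120], [37, 63, 130], [38, 66, 109], [38, 66, 85]]]
cradle px (383, 228, 77, 26)
drip [[ 0.66882386 -0.15880409  0.008     ]
 [ 0.65880852 -0.38648332  0.008     ]
 [ 0.36634796 -0.37140395  0.008     ]
 [ 0.37270973 -0.14452033  0.008     ]]
```

View pics/z1.png

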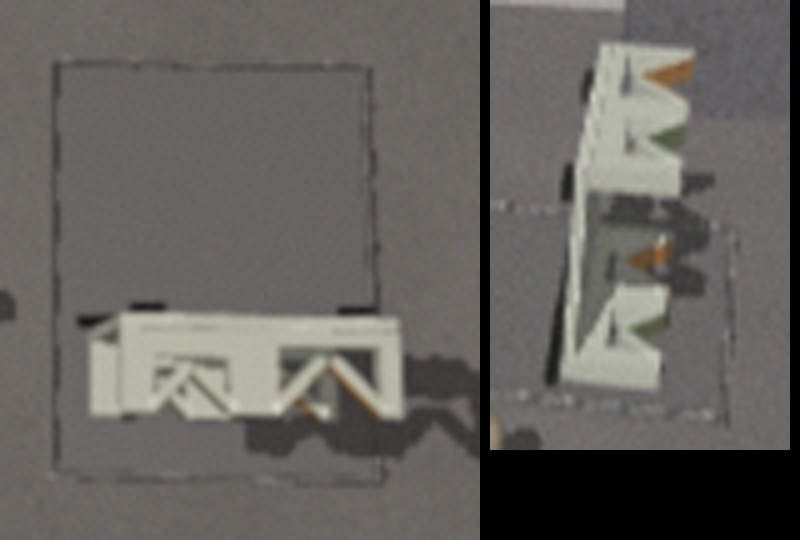

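The zoomed crop puts the upper rib's corners at zoom pixels (120,315), (402,318), (402,417) and (120,417). The slim (green) groove is on the left (+y) and the wide (yellow) groove on the right (-y). Now the poses.

Run:
```python
from h import *
c=cap("top"); s=cap("side")
zp=lambda P:[(360+(x+.5)/4-.5,150+(y+.5)/4-.5) for x,y in P]
d=onz(c,zp([(54,62),(371,66),(380,480),(55,474)]),.008); print("drip",d.round(4).tolist(),d.mean(0)[:2], [np.linalg.norm(d[i]-d[i-1]).round(3) for i in range(4)])
k=onz(c,zp([(120,315),(402,318),(402,417),(120,417)]),.15); print("cradle",k.round(4).tolist(),k.mean(0)[:2],[np.linalg.norm(k[i]-k[i-1]).round(3) for i in range(4)])
for e in (k[0]-k[1],k[3]-k[2]): print("yaw of cradle y",np.degrees(np.arctan2(-e[0],e[1])))
for e in (d[0]-d[1],d[3]-d[2]): print("drip yaw",np.degrees(np.arctan2(-e[0],e[1])))
hsv={n:cv2.cvtColor(q["pixels"],cv2.COLOR_RGB2HSV) for n,q in(("top",c),("side",s))}
roi={"top":[(180,275,183,216),(175,270,236,262)],"side":[(318,362,264,380),(270,300,268,368)]}
vis=[]
for n,q in(("top",c),("side",s)):
  h=hsv[n]; out=q["pixels"].copy()
  for i,z in((0,.0335),(1,.028)):
    m=((h[...,0]>=13.5)&(h[...,0]<20)&(h[...,1]>90)&(h[...,2]>85)) if i==0 else ((h[...,0]>=24)&(h[...,0]<75)&(h[...,1]>35))
    y0,y1,x0,x1=roi[n][i]; mm=np.zeros(m.shape,np.uint8); mm[y0:y1,x0:x1]=m[y0:y1,x0:x1]
    mm=cv2.morphologyEx(mm,cv2.MORPH_CLOSE,np.ones((5,5)));mm=cv2.morphologyEx(mm,cv2.MORPH_OPEN,np.ones((3,3)))
    cn=max(cv2.findContours(mm,0,1)[0],key=cv2.contourArea); rc=cv2.minAreaRect(cn); b=cv2.boxPoints(rc)
    cv2.polylines(out,[b.astype(int)],True,(255,0,0),1)
    P=onz(c if n=="top" else s,b,z); ctr=onz(q,[rc[0]],z)[0]
    print(n,i,np.array(rc[0]).round(1),"rect",np.round(rc[1],1),"ctr",ctr.round(4),"corners",P[:,:2].round(3).tolist(),"sides",[np.linalg.norm(P[j]-P[j-1]).round(3) for j in range(4)])
  vis.append(out[170:280,170:275] if n=="top" else out[265:375,255:390])
V=np.hstack([cv2.resize(v,None,fx=3.2,fy=3.2) for v in vis]);cv2.imwrite("pics/b1.png",V[:,:,::-1]);print(V.shape)
```

```text
drip [[0.6715, -0.1564, 0.008], [0.6615, -0.3849, 0.008], [0.3675, -0.3677, 0.008], [0.3779, -0.143, 0.008]] [ 0.51957683 -0.26300353] [np.float64(0.294), np.float64(0.229), np.float64(0.294), np.float64(0.225)]
cradle [[0.476, -0.1719, 0.15], [0.4691, -0.3448, 0.15], [0.409, -0.3398, 0.15], [0.4138, -0.1685, 0.15]] [ 0.44196986 -0.25626471] [np.float64(0.062), np.float64(0.173), np.float64(0.06), np.float64(0.171)]
yaw of cradle y -2.280930384716816
yaw of cradle y -1.6283428521161512
drip yaw -2.5179709767325162
drip yaw -2.6521229256085763
top 0 [196.7 229.7] rect [67.1 18.4] ctr [0.4969 0.343  0.0335] corners [[0.588, 0.383], [0.593, 0.332], [0.408, 0.304], [0.403, 0.354]] sides [np.float64(0.187), np.float64(0.051), np.float64(0.187), np.float64(0.05)]
top 1 [247.2 214. ] rect [69.7 15.5] ctr [0.5374 0.2044 0.028 ] corners [[0.633, 0.242], [0.639, 0.198], [0.444, 0.168], [0.439, 0.21]] sides [np.float64(0.197), np.float64(0.044), np.float64(0.197), np.float64(0.043)]
side 0 [328.  339.5] rect [ 43. 102.] ctr [0.5001 0.3431 0.0335] corners [[0.608, 0.308], [0.403, 0.281], [0.403, 0.375], [0.587, 0.4]] sides [np.float64(0.094), np.float64(0.207), np.float64(0.095), np.float64(0.186)]
side 1 [318.  285.3] rect [19.6 88.1] ctr [0.5381 0.2063 0.028 ] corners [[0.643, 0.193], [0.442, 0.162], [0.439, 0.219], [0.629, 0.249]] sides [np.float64(0.057), np.float64(0.203), np.float64(0.058), np.float64(0.192)]
(352, 768, 3)
```

View pics/b1.png

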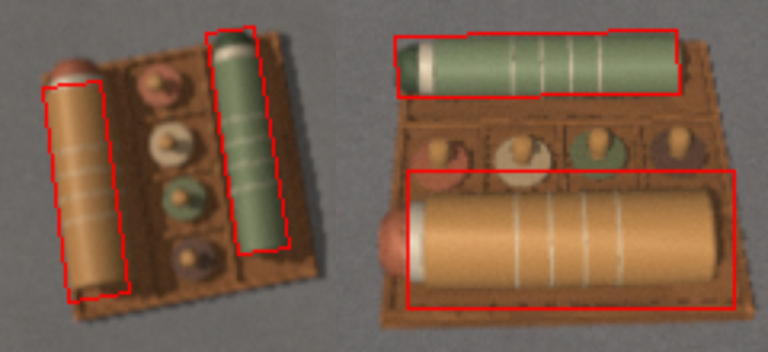

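```bash
cat >> h.py <<'E'
def to(pts,yaw):
    """shifts in tool axes, and turn so that tool y points at yaw deg (world, mod 180)"""
    from scipy.spatial.transform import Rotation as Ro
    s=telemetry.read_state(); q=s["tool_rot"]; R=Ro.from_quat([q[1],q[2],q[3],q[0]]).as_matrix()
    cur=np.degrees(np.arctan2(R[1,1],R[0,1])); t=-(yaw-cur+90)%180-90
    print("t",s["clock"],"tcp",s["tcp_pos"].round(4),"yaw",cur.round(2),"turn(-90..90)",np.radians(t).round(4),"q",s["q"].round(2),"tilt z",R[:,2].round(4))
    for p in pts: print(p,"->",(R.T@(np.array(p)-s["tcp_pos"])).round(4))
E
python3 - <<'E'
from h import *
to([(.42,.1,.3),(.345,-.255,.3),(.36,-.255,.15)],87.5)
s=cap("side");z=.0335
print(onz(s,[(277.5,340),(373.7,340)],.0335).round(4)); c=cap("top")
print("tray top corners side",onz(s,[(255+(a-336)/3.2,265+b/3.2) for a,b in((408,42),(712,42),(752,318),(381,325))],.012).round(4).tolist())
E
```

```text
t 0.3 tcp [0.2044 0.5105 0.2358] yaw 68.18 turn(-90..90) -0.3371 q [ 0.97  0.38  1.3   0.    1.46 -0.22] tilt z [-3.e-04 -4.e-04 -1.e+00]
(0.42, 0.1, 0.3) -> [-0.3528 -0.301  -0.0641]
(0.345, -0.255, 0.3) -> [-0.4151 -0.6585 -0.0639]
(0.36, -0.255, 0.15) -> [-0.429  -0.6528  0.0861]
[[0.5961 0.3574 0.0335]
 [0.4128 0.3329 0.0335]]
tray top corners side [[0.6371, 0.1834, 0.012], [0.4159, 0.1536, 0.012], [0.3891, 0.368, 0.012], [0.6038, 0.401, 0.012]]
```

Request:
apply_moves(moves="-1 -0.04 -0.04 -0.064 0; -1 -0.088 -0.075 -0.064 -0.06; -1 -0.132 -0.113 -0.064 -0.12; -1 -0.176 -0.15 -0.064 -0.18; -1 -0.22 -0.188 -0.064 -0.24; -1 -0.264 -0.226 -0.064 -0.3; -1 -0.31 -0.263 -0.064 -0.337; -1 -0.353 -0.301 -0.064 -0.337; -1 -0.362 -0.36 -0.064 -0.337; -1 -0.373 -0.42 -0.064 -0.337; -1 -0.383 -0.48 -0.064 -0.337; -1 -0.393 -0.54 -0.064 -0.337; -1 -0.404 -0.6 -0.064 -0.337; -1 -0.415 -0.6585 -0.064 -0.337; -1 -0.415 -0.6585 -0.064 -0.337; -1 -0.429 -0.653 -0.02 -0.337; -1 -0.429 -0.653 0.04 -0.337; -1 -0.429 -0.653 0.086 -0.337; -1 -0.429 -0.653 0.086 -0.337; -1 -0.429 -0.653 0.086 -0.337")

```text
clock: 2.9
tcp_pos: [0.3608, -0.2554, 0.1518]
tool_rot: [0.001, 0.022, 1.0, -0.001]
force: [0.2, 0.4, 0.3]
grip_width: 0.0006
grasp_force: 0.0
```

Run:
```python
from h import *
to([(.36,-.255,.149),(.403,-.2565,.149),(.482,-.2605,.149)],87.5)
```

```text
t 2.9 tcp [ 0.3608 -0.2554  0.1518] yaw 87.52 turn(-90..90) 0.0004 q [-0.89  0.28  1.72  0.    1.13 -2.41] tilt z [ 0.0017 -0.002  -1.    ]
(0.36, -0.255, 0.149) -> [0.0008 0.0003 0.0028]
(0.403, -0.2565, 0.149) -> [-0.0423  0.0007  0.0029]
(0.482, -0.2605, 0.149) -> [-1.214e-01  1.000e-04  3.000e-03]
```

Request:
apply_moves(moves="-1 -0.02 0 0.003 0; -1 -0.036 0 0.003 0; -1 -0.044 0 0.003 0; -1 -0.052 0 0.003 0; -1 -0.06 0 0.003 0; -1 -0.068 0 0.003 0; -1 -0.076 0 0.003 0; -1 -0.084 0 0.003 0; -1 -0.092 0 0.003 0; -1 -0.098 0 0.003 0; -1 -0.104 0 0.003 0; -1 -0.108 0 0.003 0; -1 -0.112 0 0.003 0; -1 -0.116 0 0.003 0; -1 -0.12 0 0.003 0; -1 -0.12 0 0.003 0; -1 -0.12 0 0.003 0")

```text
clock: 5.03
tcp_pos: [0.4798, -0.2603, 0.147]
tool_rot: [-0.0, 0.022, 1.0, 0.0]
force: [0.5, 0.1, -0.1]
grip_width: 0.0006
grasp_force: 0.0
```

Run:
```python
from h import *
c=cap("top");s=cap("side")
a=cv2.resize(c["pixels"][140:290,350:490],None,fx=3.5,fy=3.5,interpolation=cv2.INTER_CUBIC)
b=cv2.resize(s["pixels"][110:230,280:420],None,fx=2.2,fy=2.2,interpolation=cv2.INTER_CUBIC)
H=np.zeros((525,800,3),np.uint8);H[:,:490]=a;H[:264,490:798]=b;cv2.imwrite("pics/t1.png",H[:,:,::-1])
```

```text
(no output)
```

View pics/t1.png

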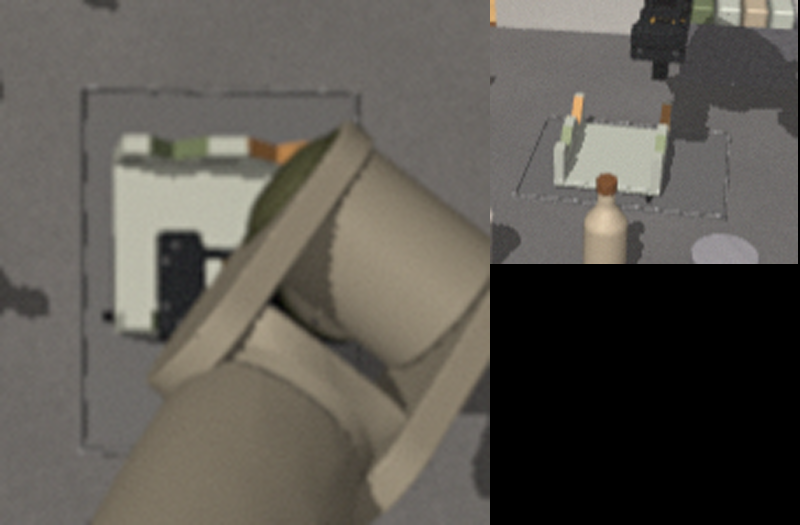

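The cradle lies flat on its back with its grooves up, the slim groove on the left and the wide one on the right. Next is the wide bottle.

Run:
```python
from h import *
to([(.47,-.26,.3),(.45,.1,.3),(.4965,.343,.2),(.4965,.343,.04)],98.4)
```

```text
t 5.125 tcp [ 0.4798 -0.2603  0.1471] yaw 87.49 turn(-90..90) -0.1905 q [-0.71  0.45  1.45 -0.    1.24 -2.24] tilt z [-1.e-04  1.e-04 -1.e+00]
(0.47, -0.26, 0.3) -> [ 9.800e-03 -1.000e-04 -1.529e-01]
(0.45, 0.1, 0.3) -> [ 0.0455  0.3587 -0.1529]
(0.4965, 0.343, 0.2) -> [ 0.0097  0.6035 -0.0529]
(0.4965, 0.343, 0.04) -> [0.0097 0.6035 0.1071]
```

Request:
apply_moves(moves="-1 0.005 0 -0.06 0; -1 0.01 0 -0.12 0; -1 0.01 0.03 -0.153 0; -1 0.016 0.085 -0.153 -0.05; -1 0.022 0.14 -0.153 -0.1; -1 0.028 0.195 -0.153 -0.15; -1 0.034 0.25 -0.153 -0.19; -1 0.04 0.305 -0.153 -0.19; 0.545 0.0455 0.36 -0.153 -0.19; 0.545 0.04 0.415 -0.153 -0.19; 0.545 0.03 0.47 -0.143 -0.19; 0.545 0.022 0.525 -0.12 -0.19; 0.545 0.015 0.57 -0.09 -0.19; 0.545 0.01 0.603 -0.06 -0.19; 0.545 0.01 0.603 -0.053 -0.19; 0.545 0.01 0.603 -0.053 -0.19; 0.545 0.01 0.603 -0.053 -0.19")

```text
clock: 7.25
tcp_pos: [0.4967, 0.3417, 0.2015]
tool_rot: [0.001, -0.072, 0.997, 0.0]
force: [-0.1, -0.6, -0.3]
grip_width: 0.0678
grasp_force: 0.0
```

Run:
```python
from h import *
c=cap("top");s=cap("side")
to([(.4965,.343,.1),(.4965,.343,.04)],98.4); print(telemetry.read_state()["grip_width"])
a=cv2.resize(c["pixels"][155:280,365:465],None,fx=4.8,fy=4.8,interpolation=cv2.INTER_CUBIC)
b=cv2.resize(c["pixels"][165:285,170:280],None,fx=2.8,fy=2.8,interpolation=cv2.INTER_CUBIC)
H=np.zeros((600,800,3),np.uint8);H[:,:480]=a;H[:336,485:793]=b;cv2.imwrite("pics/t2.png",H[:,:,::-1])
```

```text
t 7.35 tcp [0.4966 0.3419 0.2013] yaw 98.32 turn(-90..90) -0.0014 q [ 0.41  0.5   1.2  -0.    1.44 -1.31] tilt z [ 1.9e-03  7.0e-04 -1.0e+00]
(0.4965, 0.343, 0.1) -> [0.0002 0.0011 0.1013]
(0.4965, 0.343, 0.04) -> [0.0003 0.0011 0.1613]
0.06819545955038188
```

View pics/t2.png

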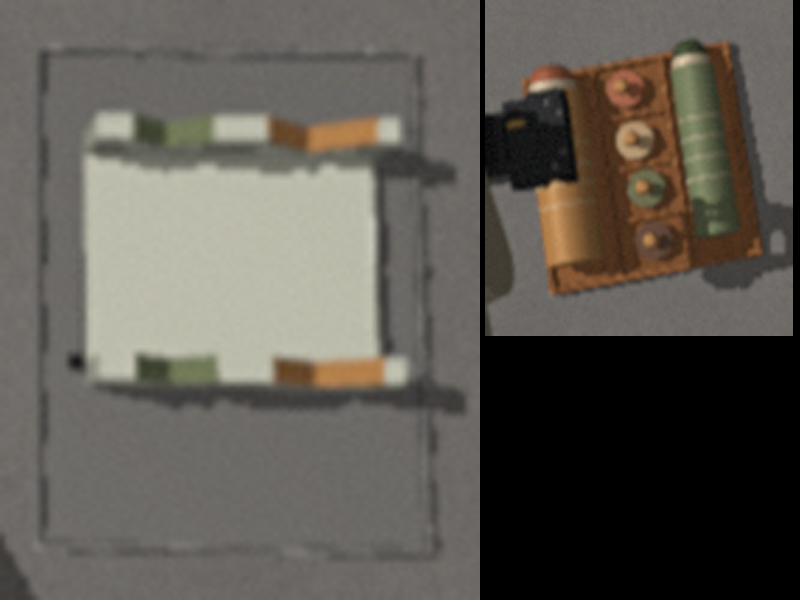

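The cradle's mouths (in zoom pixels) are: slim 136–216 and wide 274–384 on the near rib, slim 137–213 and wide 268–378 on the far rib. The outer edges are at rows 384 and 110. The wide bottle's near end shows at zoom (575,265).

```bash
cat > m.py <<'E'
from h import *
c=cap("top")
f=lambda P,z:onz(c,[(365+(x+.5)/4.8-.5,155+(y+.5)/4.8-.5) for x,y in P],z)
near=f([(136,370),(216,370),(274,370),(384,370)],.071); far=f([(137,126),(213,126),(268,130),(378,130)],.071)
print("mouth widths",np.diff(near[:,1]).round(4),np.diff(far[:,1]).round(4))
e=f([(95,113),(401,116),(92,384),(407,384)],.071);print("edges",e[:,:2].round(4).tolist())
print("spanx",np.linalg.norm((e[0]+e[1]-e[2]-e[3])/2),"width",np.linalg.norm(e[0]-e[1]),np.linalg.norm(e[2]-e[3]))
for n,i in(("slim",0),("wide",2)):
    N=(near[i]+near[i+1])/2;F=(far[i]+far[i+1])/2;print(n,N.round(4),F.round(4),"yaw",np.degrees(np.arctan2(*(F-N)[[1,0]])),"mid",((N+F)/2).round(4))
print("cradle ctr",e.mean(0).round(4), "yaws",[np.degrees(np.arctan2(-(e[i]-e[i+1])[0],(e[i]-e[i+1])[1])).round(2) for i in(0,2)])
print("wide near end",onz(c,[(202.1,259.6)],.0335),onz(c,[(202.1,259.6)],.045))
# colour-based groove centroids
hsv=cv2.cvtColor(c["pixels"],cv2.COLOR_RGB2HSV)
for n,m in(("wide",(hsv[...,0]<22)&(hsv[...,1]>90)),("slim",(hsv[...,0]>28)&(hsv[...,0]<60)&(hsv[...,1]>50))):
    m=m.astype(np.uint8);m[:155]=0;m[280:]=0;m[:,:372]=0;m[:,460:]=0
    for k in [q for q in cv2.findContours(m,0,2)[0] if cv2.contourArea(q)>20]: print(n,cv2.boundingRect(k))
E
python3 m.py
```

```text
mouth widths [-0.0442 -0.032  -0.0607] [-0.0429 -0.0309 -0.0619]
edges [[0.619, -0.1775], [0.612, -0.3501], [0.466, -0.1679], [0.461, -0.3416]]
spanx 0.1522502772081168 width 0.1726671158809673 0.17381992938341714
slim [ 0.4724 -0.2147  0.071 ] [ 0.6101 -0.2223  0.071 ] yaw -3.1485198441900937 mid [ 0.5412 -0.2185  0.071 ]
wide [ 0.4699 -0.2992  0.071 ] [ 0.6052 -0.3055  0.071 ] yaw -2.6823923541456147 mid [ 0.5376 -0.3024  0.071 ]
cradle ctr [ 0.5395 -0.2593  0.071 ] yaws [np.float64(-2.33), np.float64(-1.66)]
wide near end [[0.41482583 0.32627283 0.0335    ]] [[0.41467645 0.32262535 0.045     ]]
wide (423, 229, 22, 7)
wide (421, 180, 22, 7)
slim (394, 230, 16, 5)
slim (393, 179, 16, 7)
```

Request:
apply_moves(moves="0.545 -0.001 0.001 0.05 0; 0.545 -0.001 0.001 0.09 0; 0.545 -0.001 0.001 0.12 0; 0.545 -0.001 0.001 0.142 0; 0.545 -0.001 0.001 0.155 0; 0.545 -0.001 0.001 0.161 0; 0.545 -0.001 0.001 0.161 0; 0.545 -0.001 0.001 0.161 0; 0 -0.001 0.001 0.161 0; 0 -0.001 0.001 0.161 0; 0 -0.001 0.001 0.161 0; 0 -0.001 0.001 0.161 0; 0 -0.001 0.001 0.161 0")

```text
clock: 9.02
tcp_pos: [0.4977, 0.3427, 0.0403]
tool_rot: [0.001, -0.073, 0.997, -0.001]
force: [-1.3, -7.7, 8.2]
grip_width: 0.0498
grasp_force: 29.7
```

Run:
```python
from h import *
c=cap("top");s=cap("side");st=telemetry.read_state();print(st["force"],st["grip_width"],st["grasp_force"])
a=cv2.resize(c["pixels"][165:285,165:285],None,fx=3,fy=3,interpolation=cv2.INTER_CUBIC)
b=cv2.resize(s["pixels"][230:380,240:390],None,fx=2.8,fy=2.8,interpolation=cv2.INTER_CUBIC)
H=np.zeros((420,790,3),np.uint8);H[:360,:360]=a;H[:420,365:785]=b;cv2.imwrite("pics/t3.png",H[:,:,::-1])
```

```text
[-0.63507606 -7.11567371  9.42603504] 0.04944911161875744 29.67237889766693
```

View pics/t3.png

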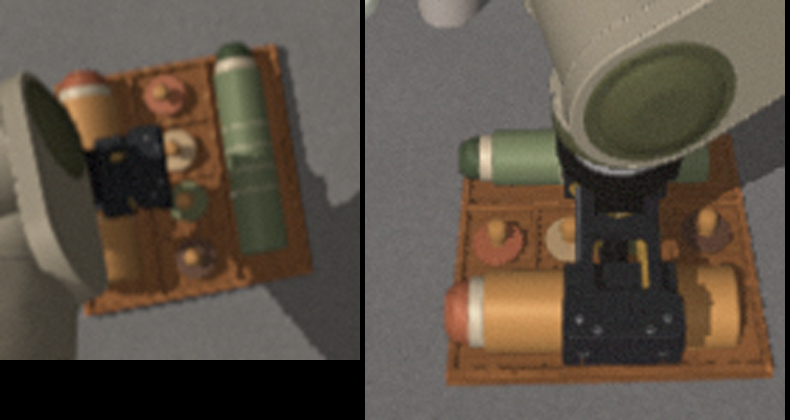

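Request:
apply_moves(moves="0 0 0 -0.003 0; 0 0 0 -0.006 0; 0 0 0 -0.012 0; 0 0 0 -0.02 0; 0 0 0 -0.03 0; 0 0 0 -0.03 0; 0 0 0 -0.03 0; 0 0 0 -0.03 0")

```text
clock: 10.12
tcp_pos: [0.497, 0.3436, 0.0687]
tool_rot: [-0.0, -0.073, 0.997, -0.0]
force: [-0.2, -0.0, -1.5]
grip_width: 0.0495
grasp_force: 27.9
```

Run:
```python
from h import *
c=cap("top");s=cap("side");st=telemetry.read_state();print(st["force"],st["torque"],st["grip_width"],st["grasp_force"],st["tcp_pos"])
a=cv2.resize(c["pixels"][165:285,165:285],None,fx=3,fy=3,interpolation=cv2.INTER_CUBIC)
b=cv2.resize(s["pixels"][230:380,240:390],None,fx=2.8,fy=2.8,interpolation=cv2.INTER_CUBIC)
H=np.zeros((420,790,3),np.uint8);H[:360,:360]=a;H[:420,365:785]=b;cv2.imwrite("pics/t4.png",H[:,:,::-1])
```

```text
[ 0.59250425 -0.38725896 -0.83840982] [ 0.01477219  0.0269579  -0.04712049] 0.04952112099117229 27.853863537311554 [0.49704122 0.34359514 0.06878011]
```

View pics/t4.png

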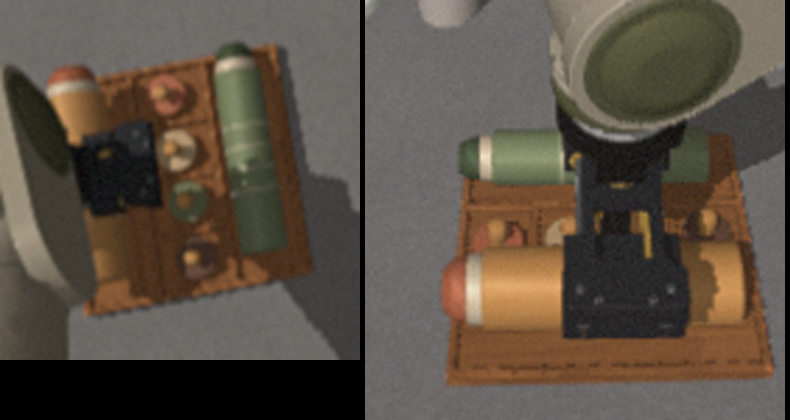

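Run:
```python
from h import *
s=cap("side")
P=onz(s,[(240+(745-365)/2.8,230+284/2.8),(240+(483-365)/2.8,230+288/2.8)],.062);print(P,np.linalg.norm(P[0]-P[1]),P.mean(0))
to([(.497,.3436,.26),(.46,0,.26),(.5376,-.3024,.26),(.5376,-.3024,.125)],87.4)
```

```text
[[0.41168682 0.33328693 0.062     ]
 [0.5847687  0.35946909 0.062     ]] 0.1750509714292351 [0.49822776 0.34637801 0.062     ]
t 10.275 tcp [0.497  0.3436 0.0688] yaw 98.38 turn(-90..90) 0.1916 q [ 0.41  0.63  1.37  0.    1.14 -1.31] tilt z [-4.e-04 -2.e-04 -1.e+00]
(0.497, 0.3436, 0.26) -> [ 1.000e-04 -1.000e-04 -1.912e-01]
(0.46, 0, 0.26) -> [ 0.0868 -0.3346 -0.1911]
(0.5376, -0.3024, 0.26) -> [ 0.0541 -0.6451 -0.1911]
(0.5376, -0.3024, 0.125) -> [ 0.054  -0.6451 -0.0561]
```

Request:
apply_moves(moves="0 0 0 -0.02 0; 0 0 0 -0.06 0; 0 0 0 -0.11 0; 0 0 0 -0.16 0; 0 0.005 -0.02 -0.185 0; 0 0.018 -0.06 -0.191 0.02; 0 0.031 -0.11 -0.191 0.05; 0 0.044 -0.16 -0.191 0.08; 0 0.057 -0.21 -0.191 0.11; 0 0.07 -0.26 -0.191 0.14; 0 0.08 -0.31 -0.191 0.17; 0 0.085 -0.36 -0.191 0.191; 0 0.08 -0.41 -0.191 0.191; 0 0.075 -0.46 -0.191 0.191; 0 0.07 -0.51 -0.191 0.191; 0 0.064 -0.56 -0.191 0.191; 0 0.058 -0.605 -0.191 0.191; 0 0.054 -0.635 -0.191 0.191; 0 0.054 -0.645 -0.191 0.191; 0 0.054 -0.645 -0.191 0.191")

```text
clock: 12.78
tcp_pos: [0.5375, -0.302, 0.2598]
tool_rot: [-0.0, 0.023, 1.0, 0.0]
force: [-0.2, -0.5, -0.9]
grip_width: 0.0494
grasp_force: 27.9
```

Run:
```python
from h import *
to([(.5366,-.3024,.26),(.5366,-.3024,.115)],87.4);st=telemetry.read_state();print(st["force"],st["grip_width"])
```

```text
t 12.775 tcp [ 0.5375 -0.302   0.2598] yaw 87.42 turn(-90..90) 0.0003 q [-0.7   0.49  1.05  0.    1.6  -2.23] tilt z [-5.e-04  6.e-04 -1.e+00]
(0.5366, -0.3024, 0.26) -> [ 0.0009 -0.0004 -0.0002]
(0.5366, -0.3024, 0.115) -> [ 0.0008 -0.0005  0.1448]
[-0.19062637 -0.51982317 -0.85423809] 0.049395124290611145
```

Request:
apply_moves(moves="0 0.001 0 0.03 0; 0 0.001 0 0.07 0; 0 0.001 0 0.105 0; 0 0.001 0 0.13 0; 0 0.001 0 0.143 0; 0 0.001 0 0.145 0; 0 0.001 0 0.145 0")

```text
clock: 13.65
tcp_pos: [0.537, -0.3023, 0.1161]
tool_rot: [0.001, 0.022, 1.0, -0.001]
force: [-0.5, 0.2, -1.1]
grip_width: 0.0493
grasp_force: 27.9
```

Run:
```python
from h import *
c=cap("top");s=cap("side")
to([(.5366,-.3024,.0858)],87.4)
a=cv2.resize(c["pixels"][150:280,365:475],None,fx=4,fy=4,interpolation=cv2.INTER_CUBIC)
b=cv2.resize(s["pixels"][100:220,310:410],None,fx=3.4,fy=3.4,interpolation=cv2.INTER_CUBIC)
H=np.zeros((520,790,3),np.uint8);H[:520,:440]=a;H[:408,445:785]=b;cv2.imwrite("pics/t5.png",H[:,:,::-1])
```

```text
t 13.75 tcp [ 0.537  -0.3025  0.1162] yaw 87.44 turn(-90..90) 0.0007 q [-0.7   0.6   1.28 -0.    1.26 -2.23] tilt z [ 0.0014 -0.0012 -1.    ]
(0.5366, -0.3024, 0.0858) -> [0.0004 0.0001 0.0304]
```

View pics/t5.png

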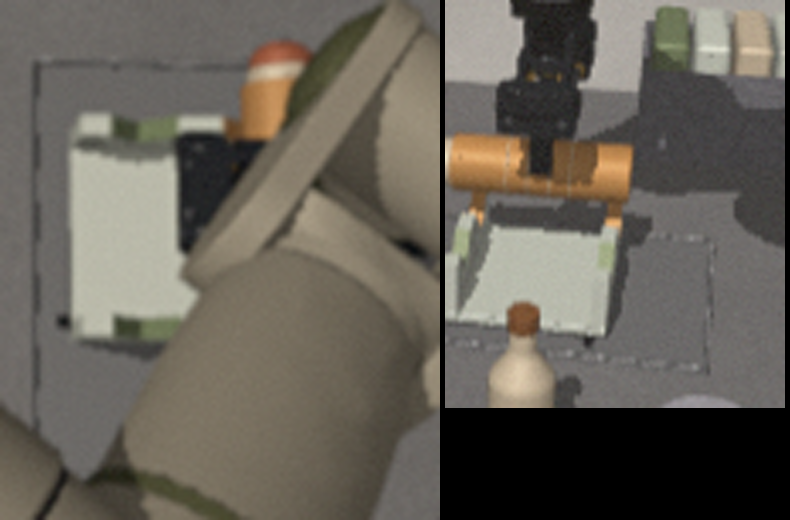

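The bottle is above the wide groove and in line with it. Its near end shows at side zoom (631,173), and the body-collar edge at top zoom (276,80).

Run:
```python
from h import *
c=cap("top");s=cap("side")
print(onz(s,[(310+(631-445)/3.4,100+172/3.4)],.109),onz(c,[(365+276/4,150+80/4)],.136),onz(c,[(365+276/4,150+80/4)],.109))
```

```text
[[ 0.45516891 -0.30061326  0.109     ]] [[ 0.62285199 -0.29542939  0.136     ]] [[ 0.62892401 -0.30296709  0.109     ]]
```

Request:
apply_moves(moves="0 0.001 0 0.01 0; 0 0.001 0 0.018 0; 0 0.001 0 0.023 0; 0 0.001 0 0.026 0; 0 0.001 0 0.028 0; 0 0.001 0 0.029 0; 0 0.001 0 0.029 0; 0 0.001 0 0.029 0")

```text
clock: 14.85
tcp_pos: [0.5358, -0.3022, 0.087]
tool_rot: [0.0, 0.022, 1.0, -0.0]
force: [-1.4, 2.1, 6.0]
grip_width: 0.0492
grasp_force: 29.1
```

Request:
apply_moves(moves="0 0 0 0.0005 0; 0 0 0 0.001 0; 0 0 0 0.001 0; 0 0 0 0.001 0")

```text
clock: 15.35
tcp_pos: [0.5359, -0.3022, 0.0868]
tool_rot: [0.001, 0.022, 1.0, -0.001]
force: [-3.6, 3.0, 11.9]
grip_width: 0.0496
grasp_force: 30.1
```

Request:
apply_moves(moves="0.2 0 0 0.001 0; 0.3 0 0 0.001 0; 0.5 0 0 0.001 0; 0.545 0 0 0.001 0; 0.545 0 0 0.001 0; 0.545 0 0 -0.01 0; 0.545 0 0 -0.03 0; 0.545 0 0 -0.07 0; 0.545 0 0 -0.12 0; 0.545 0 0 -0.17 0; 0.545 0 0 -0.173 0; 0.545 0 0 -0.173 0")

```text
clock: 16.85
tcp_pos: [0.5354, -0.302, 0.2579]
tool_rot: [-0.0, 0.022, 1.0, 0.0]
force: [-0.5, 0.4, -0.4]
grip_width: 0.0683
grasp_force: 0.0
```

Run:
```python
from h import *
c=cap("top");s=cap("side")
# slim bottle body seg in side view, near end + collar
hs=cv2.cvtColor(s["pixels"],cv2.COLOR_RGB2HSV)
row=286; print([(x,hs[row,x].tolist()) for x in list(range(272,292,2))+list(range(356,372,2))])
# wide bottle now, side
m=((hs[...,0]>=10)&(hs[...,0]<22)&(hs[...,1]>100)).astype(np.uint8); m[:110]=0;m[200:]=0;m[:,:310]=0;m[:,400:]=0
cn=max(cv2.findContours(m,0,1)[0],key=cv2.contourArea);rc=cv2.minAreaRect(cn);b=cv2.boxPoints(rc);print(rc,onz(s,b,.079).round(3).tolist())
to([(.47,-.2,.26),(.46,.05,.26),(.525,.2035,.2),(.525,.2035,.034)],99)
```

```text
[(272, [20, 13, 115]), (274, [44, 56, 86]), (276, [46, 69, 92]), (278, [42, 60, 106]), (280, [27, 49, 115]), (282, [21, 47, 233]), (284, [18, 54, 227]), (286, [38, 56, 146]), (288, [38, 62, 153]), (290, [39, 57, 156]), (356, [38, 59, 147]), (358, [37, 64, 147]), (360, [38, 68, 142]), (362, [36, 68, 120]), (364, [12, 150, 90]), (366, [13, 147, 132]), (368, [13, 149, 123]), (370, [13, 156, 126])]
((337.8487243652344, 157.3661346435547), (52.3956184387207, 16.59419059753418), 4.635463237762451) [[0.622, -0.246, 0.079], [0.635, -0.36, 0.079], [0.455, -0.354, 0.079], [0.456, -0.242, 0.079]]
t 16.95 tcp [ 0.5353 -0.302   0.2567] yaw 87.43 turn(-90..90) -0.2019 q [-0.71  0.49  1.06 -0.    1.59 -2.23] tilt z [-0.002   0.0017 -1.    ]
(0.47, -0.2, 0.26) -> [ 0.0698  0.0989 -0.003 ]
(0.46, 0.05, 0.26) -> [ 0.091   0.3482 -0.0026]
(0.525, 0.2035, 0.2) -> [0.0328 0.5044 0.0576]
(0.525, 0.2035, 0.034) -> [0.0325 0.5041 0.2236]
```

Request:
apply_moves(moves="0.318 0.02 0.03 -0.003 -0.03; 0.318 0.045 0.065 -0.003 -0.06; 0.318 0.07 0.1 -0.003 -0.09; 0.318 0.075 0.155 -0.003 -0.12; 0.318 0.08 0.21 -0.003 -0.15; 0.318 0.085 0.26 -0.003 -0.18; 0.318 0.09 0.305 -0.003 -0.202; 0.318 0.09 0.348 -0.003 -0.202; 0.318 0.075 0.39 0.005 -0.202; 0.318 0.06 0.43 0.02 -0.202; 0.318 0.045 0.475 0.035 -0.202; 0.318 0.033 0.504 0.05 -0.202; 0.318 0.033 0.504 0.057 -0.202; 0.318 0.033 0.504 0.057 -0.202; 0.318 0.033 0.504 0.057 -0.202")

```text
clock: 18.82
tcp_pos: [0.5252, 0.2018, 0.2015]
tool_rot: [0.0, -0.078, 0.997, -0.0]
force: [0.0, 0.6, 0.6]
grip_width: 0.0582
grasp_force: 0.0
```

Run:
```python
from h import *
c=cap("top");s=cap("side")
P=onz(s,[(285,286),(363.3,286)],.028);print("slim",P.round(4),np.linalg.norm(P[0]-P[1]),P.mean(0))
to([P.mean(0)*[1,1,0]+[0,0,.034]],98.8)
st=telemetry.read_state();print(st["grip_width"])
# wide bottle in cradle, top view
h=cv2.cvtColor(c["pixels"],cv2.COLOR_RGB2HSV)
m=((h[...,0]>=10)&(h[...,0]<22)&(h[...,1]>90)).astype(np.uint8); m[:150]=0;m[280:]=0;m[:,:372]=0;m[:,470:]=0
m=cv2.morphologyEx(m,cv2.MORPH_OPEN,np.ones((5,5)))
cn=max(cv2.findContours(m,0,1)[0],key=cv2.contourArea);rc=cv2.minAreaRect(cn);b=cv2.boxPoints(rc);print(rc,onz(c,b,.079).round(4).tolist())
ys,xs=np.nonzero(m);
for v in range(ys.min(),ys.max()+1,6):
    x=xs[ys==v]; print(v,x.min(),x.max(),onz(c,[((x.min()+x.max())/2,v)],.09).round(4)[0,:2])
H=cv2.resize(c["pixels"][150:290,160:480],None,fx=2.5,fy=2.5,interpolation=cv2.INTER_CUBIC);cv2.imwrite("pics/t6.png",H[:,:,::-1])
```

```text
slim [[0.6109 0.2182 0.028 ]
 [0.4373 0.1948 0.028 ]] 0.1752232807046447 [0.52411546 0.20648496 0.028     ]
t 18.925 tcp [0.5253 0.202  0.2017] yaw 98.94 turn(-90..90) 0.0025 q [ 0.16  0.43  1.32 -0.    1.39 -1.57] tilt z [ 1.e-03  1.e-04 -1.e+00]
[0.52411546 0.20648496 0.034     ] -> [0.0007 0.0046 0.1677]
0.058118269926165075
((433.1195373535156, 204.595703125), (65.22276306152344, 21.466463088989258), 88.87670135498047) [[0.6306, -0.2779, 0.079], [0.63, -0.3358, 0.079], [0.4546, -0.3258, 0.079], [0.4551, -0.2695, 0.079]]
172 432 439 [ 0.6276 -0.3119]
178 422 442 [ 0.6115 -0.3014]
184 422 442 [ 0.5953 -0.3002]
190 423 443 [ 0.579  -0.3017]
196 423 443 [ 0.5629 -0.3006]
202 424 443 [ 0.5468 -0.3007]
208 424 443 [ 0.5309 -0.2996]
214 424 444 [ 0.515  -0.2998]
220 424 444 [ 0.4992 -0.2986]
226 424 444 [ 0.4834 -0.2975]
232 423 444 [ 0.4678 -0.295 ]
```

View pics/t6.png

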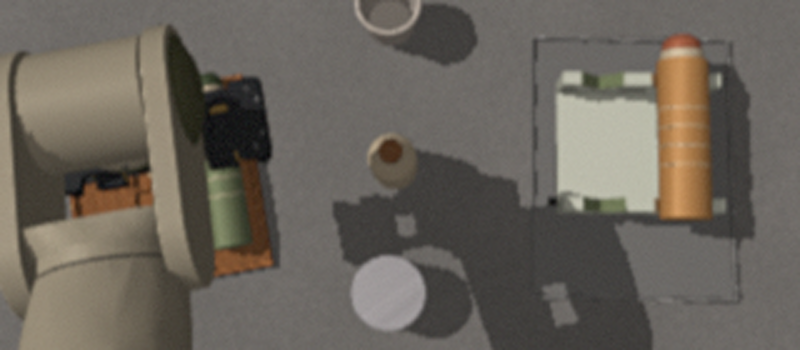

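The wide bottle is seated straight in the wide groove. Now the slim one.

Request:
apply_moves(moves="0.318 0.001 0.002 0.05 0; 0.318 0.001 0.002 0.09 0; 0.318 0.001 0.002 0.125 0; 0.318 0.001 0.002 0.148 0; 0.318 0.001 0.002 0.16 0; 0.318 0.001 0.002 0.167 0; 0.318 0.001 0.002 0.167 0; 0.318 0.001 0.002 0.167 0; -0.2 0.001 0.002 0.167 0; -0.2 0.001 0.002 0.167 0; -0.2 0.001 0.002 0.167 0; -0.2 0.001 0.002 0.167 0; -0.2 0.001 0.002 0.167 0")

```text
clock: 20.55
tcp_pos: [0.5243, 0.2043, 0.0346]
tool_rot: [0.0, -0.079, 0.997, -0.0]
force: [-0.7, -3.0, 5.5]
grip_width: 0.0373
grasp_force: 28.4
```

Request:
apply_moves(moves="-0.2 0 0 -0.003 0; -0.2 0 0 -0.006 0; -0.2 0 0 -0.012 0; -0.2 0 0 -0.02 0; -0.2 0 0 -0.03 0; -0.2 0 0 -0.03 0; -0.2 0 0 -0.03 0; -0.2 0 0 -0.03 0")

```text
clock: 21.55
tcp_pos: [0.5238, 0.2045, 0.0638]
tool_rot: [-0.0, -0.079, 0.997, -0.0]
force: [-0.4, -0.2, -1.4]
grip_width: 0.0376
grasp_force: 26.9
```

Run:
```python
from h import *
s=cap("side");st=telemetry.read_state();print(st["force"],st["torque"],st["grip_width"],st["grasp_force"])
hs=cv2.cvtColor(s["pixels"],cv2.COLOR_RGB2HSV)
for v in(268,272,276): print(v,[(x,hs[v,x].tolist()) for x in list(range(270,292,2))+list(range(352,374,2))])
to([(.5244,.2045,.26),(.45,0,.26),(.5412,-.2185,.26),(.5412,-.2185,.115)],87.4)
```

```text
[ 0.32995537  0.33024561 -1.4897922 ] [0.02832025 0.06892168 0.03960243] 0.037495210764410106 26.886606216430664
268 [(270, [11, 18, 115]), (272, [8, 17, 119]), (274, [15, 18, 116]), (276, [23, 9, 113]), (278, [23, 9, 112]), (280, [173, 9, 114]), (282, [19, 18, 116]), (284, [30, 2, 110]), (286, [35, 50, 103]), (288, [38, 56, 101]), (290, [38, 47, 97]), (352, [39, 67, 103]), (354, [42, 70, 102]), (356, [39, 69, 107]), (358, [38, 77, 99]), (360, [37, 67, 99]), (362, [37, 63, 105]), (364, [15, 9, 117]), (366, [8, 9, 112]), (368, [0, 4, 116]), (370, [6, 11, 116]), (372, [174, 12, 110])]
272 [(270, [18, 11, 113]), (272, [15, 9, 111]), (274, [38, 51, 80]), (276, [42, 69, 74]), (278, [44, 70, 73]), (280, [21, 57, 151]), (282, [16, 57, 189]), (284, [21, 53, 159]), (286, [38, 64, 132]), (288, [38, 68, 128]), (290, [38, 67, 130]), (352, [37, 73, 73]), (354, [40, 62, 87]), (356, [41, 65, 133]), (358, [39, 68, 131]), (360, [39, 69, 130]), (362, [38, 64, 128]), (364, [15, 22, 71]), (366, [160, 11, 72]), (368, [5, 13, 114]), (370, [23, 9, 109]), (372, [0, 9, 118])]
276 [(270, [10, 14, 113]), (272, [33, 24, 96]), (274, [42, 72, 88]), (276, [41, 67, 107]), (278, [46, 66, 97]), (280, [20, 45, 234]), (282, [21, 48, 230]), (284, [21, 56, 170]), (286, [40, 60, 149]), (288, [38, 63, 149]), (290, [37, 63, 150]), (352, [35, 61, 79]), (354, [32, 58, 79]), (356, [39, 61, 150]), (358, [38, 59, 150]), (360, [41, 61, 150]), (362, [37, 63, 155]), (364, [24, 17, 76]), (366, [0, 4, 62]), (368, [0, 11, 94]), (370, [23, 9, 117]), (372, [12, 11, 117])]
t 21.6 tcp [0.5238 0.2045 0.0638] yaw 99.01 turn(-90..90) 0.2026 q [ 0.16  0.58  1.5   0.    1.06 -1.57] tilt z [-6.e-04 -1.e-04 -1.e+00]
(0.5244, 0.2045, 0.26) -> [-4.000e-04 -1.000e-04 -1.962e-01]
(0.45, 0, 0.26) -> [ 0.105  -0.1904 -0.1962]
(0.5412, -0.2185, 0.26) -> [ 0.0492 -0.4205 -0.1962]
(0.5412, -0.2185, 0.115) -> [ 0.0491 -0.4205 -0.0512]
```

Request:
apply_moves(moves="-0.2 0 0 -0.02 0; -0.2 0 0 -0.06 0; -0.2 0 0 -0.11 0; -0.2 0 0 -0.16 0; -0.2 0.008 -0.014 -0.19 0; -0.2 0.025 -0.045 -0.196 0.03; -0.2 0.05 -0.09 -0.196 0.06; -0.2 0.075 -0.14 -0.196 0.09; -0.2 0.1 -0.19 -0.196 0.12; -0.2 0.092 -0.24 -0.196 0.15; -0.2 0.08 -0.29 -0.196 0.18; -0.2 0.068 -0.34 -0.196 0.203; -0.2 0.057 -0.385 -0.196 0.203; -0.2 0.05 -0.412 -0.196 0.203; -0.2 0.049 -0.42 -0.196 0.203; -0.2 0.049 -0.42 -0.17 0.203; -0.2 0.049 -0.42 -0.12 0.203; -0.2 0.049 -0.42 -0.075 0.203; -0.2 0.049 -0.42 -0.051 0.203; -0.2 0.049 -0.42 -0.051 0.203")

```text
clock: 24.1
tcp_pos: [0.5405, -0.2166, 0.1139]
tool_rot: [-0.002, 0.023, 1.0, 0.001]
force: [1.4, -0.3, -0.4]
grip_width: 0.0373
grasp_force: 26.9
```

Run:
```python
from h import *
s=cap("side");c=cap("top");st=telemetry.read_state();print(st["force"],st["grip_width"])
to([(.5412,-.2185,.085)],87.4)
X=proj(s,[(.457,-.214,.109),(.626,-.222,.109)]);print("expected side px",X)
hs=cv2.cvtColor(s["pixels"],cv2.COLOR_RGB2HSV)
for v in (int(X[0,1])-2,int(X[0,1])+1):
  u=int(X[0,0]);w=int(X[1,0]);print(v,[(x,hs[v,x].tolist()) for x in list(range(u-6,u+8))],"\n",[(x,hs[v,x].tolist()) for x in range(w-7,w+7)])
ht=cv2.cvtColor(c["pixels"],cv2.COLOR_RGB2HSV);Y=proj(c,[(.626,-.222,.131)])[0];print("top px",Y)
u=int(round(Y[0]));print([(v,ht[v,u].tolist()) for v in range(int(Y[1])-9,int(Y[1])+9)])
```

```text
[ 0.16898503  0.48397017 -0.06293655] 0.0376119904672939
t 24.2 tcp [ 0.5416 -0.2176  0.1162] yaw 87.41 turn(-90..90) 0.0001 q [-0.58  0.55  1.38  0.    1.21 -2.11] tilt z [ 1.1e-03 -7.0e-04 -1.0e+00]
(0.5412, -0.2185, 0.085) -> [ 0.0004 -0.0009  0.0312]
expected side px [[363.26621932 163.7752767 ]
 [308.49583854 158.76674752]]
161 [(357, [37, 64, 148]), (358, [41, 65, 141]), (359, [36, 64, 144]), (360, [38, 63, 142]), (361, [38, 64, 143]), (362, [40, 65, 142]), (363, [38, 63, 110]), (364, [19, 76, 81]), (365, [60, 7, 69]), (366, [10, 22, 69]), (367, [53, 14, 72]), (368, [8, 15, 66]), (369, [18, 18, 69]), (370, [0, 7, 71])] 
 [(301, [43, 72, 85]), (302, [44, 77, 86]), (303, [37, 55, 97]), (304, [19, 47, 184]), (305, [18, 58, 207]), (306, [17, 55, 213]), (307, [30, 51, 141]), (308, [39, 65, 137]), (309, [37, 63, 134]), (310, [40, 68, 138]), (311, [37, 66, 135]), (312, [37, 62, 139]), (313, [36, 58, 137]), (314, [36, 58, 144])]
164 [(357, [37, 60, 152]), (358, [37, 63, 149]), (359, [38, 62, 153]), (360, [36, 62, 152]), (361, [38, 60, 153]), (362, [40, 60, 158]), (363, [36, 70, 88]), (
[... 176 characters left out ...]
53, 63]), (303, [39, 49, 68]), (304, [22, 56, 114]), (305, [19, 64, 148]), (306, [19, 56, 155]), (307, [30, 55, 115]), (308, [38, 71, 104]), (309, [36, 66, 109]), (310, [37, 58, 109]), (311, [39, 64, 108]), (312, [37, 60, 110]), (313, [39, 67, 111]), (314, [39, 64, 112])]
top px [404.80124905 170.10848401]
[(161, [31, 86, 77]), (162, [29, 93, 77]), (163, [30, 87, 79]), (164, [27, 76, 90]), (165, [24, 66, 105]), (166, [21, 58, 124]), (167, [20, 56, 132]), (168, [18, 55, 139]), (169, [21, 52, 141]), (170, [20, 50, 139]), (171, [19, 54, 138]), (172, [19, 49, 140]), (173, [21, 55, 135]), (174, [19, 52, 137]), (175, [20, 53, 139]), (176, [19, 55, 139]), (177, [19, 54, 138]), (178, [21, 52, 138])]
```

Request:
apply_moves(moves="-0.2 0.001 -0.001 0.01 0; -0.2 0.001 -0.001 0.018 0; -0.2 0.001 -0.001 0.023 0; -0.2 0.001 -0.001 0.026 0; -0.2 0.001 -0.001 0.028 0; -0.2 0.001 -0.001 0.029 0; -0.2 0.001 -0.001 0.029 0; -0.2 0.001 -0.001 0.029 0")

```text
clock: 25.2
tcp_pos: [0.5404, -0.2188, 0.0874]
tool_rot: [0.0, 0.023, 1.0, -0.0]
force: [-3.6, 3.4, 8.3]
grip_width: 0.0372
grasp_force: 29.1
```

Request:
apply_moves(moves="-0.2 0 0 0.0005 0; -0.2 0 0 0.001 0; -0.2 0 0 0.0015 0; -0.2 0 0 0.0015 0; -0.2 0 0 0.0015 0")

```text
clock: 25.82
tcp_pos: [0.5405, -0.2187, 0.0871]
tool_rot: [0.001, 0.023, 1.0, -0.001]
force: [-6.8, 4.6, 19.3]
grip_width: 0.0376
grasp_force: 31.2
```

Request:
apply_moves(moves="-0.2 0 0 0.0005 0; -0.1 0 0 0.0005 0; 0.1 0 0 0.0005 0; 0.3 0 0 0.0005 0; 0.36 0 0 0.0005 0; 0.36 0 0 0.0005 0; 0.36 0 0 -0.01 0; 0.36 0 0 -0.03 0; 0.36 0 0 -0.07 0; 0.36 0 0 -0.12 0; 0.36 0 0 -0.17 0; 0.36 0 0.05 -0.19 0; 0.36 0.03 0.1 -0.19 0; 0.36 0.06 0.15 -0.19 0; 0.36 0.08 0.21 -0.19 0; 0.36 0.08 0.27 -0.19 0; 0.36 0.08 0.33 -0.19 0; 0.36 0.08 0.37 -0.19 0; 0.36 0.08 0.37 -0.19 0; 0.36 0.08 0.37 -0.19 0")

```text
clock: 28.32
tcp_pos: [0.4772, 0.154, 0.2749]
tool_rot: [0.0, 0.023, 1.0, -0.0]
force: [0.3, 0.3, 0.0]
grip_width: 0.06
grasp_force: 0.0
```

```bash
cat > v.py <<'E'
from h import *
c=cap("top");h=cv2.cvtColor(c["pixels"],cv2.COLOR_RGB2HSV)
for n,m in(("wide",(h[...,0]>=10)&(h[...,0]<22)&(h[...,1]>90)),("slim",(h[...,0]>=24)&(h[...,0]<60)&(h[...,1]>40)&(h[...,2]>60))):
    m=m.astype(np.uint8); m[:150]=0;m[280:]=0;m[:,:372]=0;m[:,470:]=0
    m=cv2.morphologyEx(m,cv2.MORPH_OPEN,np.ones((5,5)))
    cn=max(cv2.findContours(m,0,1)[0],key=cv2.contourArea);rc=cv2.minAreaRect(cn);print(n,rc)
    ys,xs=np.nonzero(m);v=np.unique(ys);L=np.array([xs[ys==k].min() for k in v]);Rr=np.array([xs[ys==k].max() for k in v])
    P=onz(c,np.c_[(L+Rr)/2,v],.082)[4:-6];k=np.polyfit(P[:,0],P[:,1],1);print(" yaw",np.degrees(np.arctan(k[0])),"y at .54",np.polyval(k,.54),"x range px",v.min(),v.max(),onz(c,[(L.mean(),v.min()),(L.mean(),v.max())],.085)[:,0],"widths",(Rr-L)[::8])
print("green rows",[(y,h[y,404].tolist()) for y in list(range(160,178))+list(range(228,242))])
cv2.imwrite("pics/fin.png",c["pixels"][:,:,::-1])
E
python3 v.py
```

```text
wide ((433.0803527832031, 204.5964813232422), (65.22276306152344, 21.388046264648438), 88.87670135498047)
 yaw -2.5940173288967814 y at .54 -0.30101642285195396 x range px 172 237 [0.62973418 0.45590301] widths [ 7 20 20 20 20 20 21 21 21]
slim ((401.46087646484375, 205.04078674316406), (64.20716094970703, 16.196760177612305), 88.85424041748047)
 yaw -2.7454619419096034 y at .54 -0.21730810476665838 x range px 173 237 [0.62938814 0.45810462] widths [10 16 15 15 15 15 15 16 15]
green rows [(160, [15, 14, 106]), (161, [19, 19, 108]), (162, [17, 17, 106]), (163, [13, 18, 102]), (164, [26, 23, 79]), (165, [39, 55, 60]), (166, [47, 91, 59]), (167, [43, 79, 61]), (168, [37, 66, 70]), (169, [22, 63, 117]), (170, [19, 59, 155]), (171, [18, 61, 162]), (172, [19, 61, 154]), (173, [27, 61, 126]), (174, [38, 68, 113]), (175, [38, 67, 111]), (176, [38, 67, 111]), (177, [36, 65, 110]), (228, [35, 67, 111]), (229, [37, 70, 109]), (230, [37, 66, 112]), (231, [38, 69, 114]), (232, [36, 66, 112]), (233, [38, 71, 111]), (234, [36, 64, 111]), (235, [38, 68, 113]), (236, [39, 73, 102]), (237, [35, 63, 77]), (238, [34, 27, 67]), (239, [18, 14, 92]), (240, [12, 12, 108]), (241, [6, 12, 110])]
```

Run:
```python
from h import *
c=cap("top");s=cap("side")
a=np.radians(-2.6);d=np.array([np.cos(a),np.sin(a),0])
for n,C,rad in(("slim",(.5412,-.2185,.079),.022),("wide",(.5376,-.3024,.079),.0275)):
    C=np.array(C);print(n,"near top/axis/bot, far top",proj(c,[C-.085*d+[0,0,rad],C-.085*d,C-.085*d-[0,0,rad],C+.085*d+[0,0,rad]]).round(1).tolist(), "dv/dx per mm",(proj(c,[C+.001*d])-proj(c,[C]))[0])
h=cv2.cvtColor(c["pixels"],cv2.COLOR_RGB2HSV)
for col in(399,403): print(col,[(y,h[y,col].tolist()) for y in list(range(167,176))+list(range(233,241))])
for col in(430,433): print(col,[(y,h[y,col].tolist()) for y in list(range(166,177))+list(range(233,243))])
```

```text
slim near top/axis/bot, far top [[403.7, 237.1], [402.2, 237.6], [400.6, 238.1], [402.8, 172.6]] dv/dx per mm [-0.00519612 -0.3712514 ]
wide near top/axis/bot, far top [[437.0, 237.4], [434.2, 238.0], [431.5, 238.6], [435.2, 172.6]] dv/dx per mm [-0.00995129 -0.3717063 ]
399 [(167, [40, 72, 81]), (168, [37, 64, 91]), (169, [22, 58, 140]), (170, [19, 57, 192]), (171, [18, 56, 213]), (172, [19, 58, 201]), (173, [26, 58, 164]), (174, [36, 61, 137]), (175, [37, 67, 134]), (233, [36, 57, 152]), (234, [36, 56, 156]), (235, [37, 60, 152]), (236, [35, 59, 133]), (237, [35, 59, 95]), (238, [43, 26, 69]), (239, [15, 11, 89]), (240, [15, 10, 103])]
403 [(167, [44, 86, 68]), (168, [36, 65, 79]), (169, [21, 64, 124]), (170, [19, 60, 166]), (171, [19, 61, 177]), (172, [19, 61, 163]), (173, [27, 60, 132]), (174, [36, 64, 119]), (175, [40, 66, 120]), (233, [38, 66, 119]), (234, [37, 67, 118]), (235, [36, 64, 119]), (236, [37, 68, 108]), (237, [38, 68, 82]), (238, [30, 28, 64]), (239, [0, 6, 83]), (240, [12, 13, 102])]
430 [(166, [8, 145, 169]), (167, [9, 141, 174]), (168, [10, 118, 179]), (169, [14,
[... 162 characters left out ...]
 193]), (233, [15, 134, 203]), (234, [15, 130, 208]), (235, [15, 131, 207]), (236, [15, 136, 173]), (237, [15, 138, 113]), (238, [11, 75, 71]), (239, [15, 15, 69]), (240, [0, 6, 92]), (241, [24, 12, 105]), (242, [20, 14, 106])]
433 [(166, [9, 151, 157]), (167, [9, 149, 159]), (168, [10, 116, 165]), (169, [14, 75, 187]), (170, [18, 58, 197]), (171, [18, 61, 197]), (172, [16, 98, 196]), (173, [15, 135, 193]), (174, [15, 139, 191]), (175, [15, 135, 191]), (176, [15, 137, 192]), (233, [15, 138, 188]), (234, [15, 140, 193]), (235, [16, 135, 192]), (236, [16, 140, 164]), (237, [16, 142, 111]), (238, [12, 72, 71]), (239, [40, 12, 66]), (240, [30, 6, 90]), (241, [12, 12, 106]), (242, [15, 14, 111])]
```

```bash
python3 -c "
from station import r
print(r.job_done())"
```

```text
the job is handed in; nothing more can be done
None
```

The job is handed in with no verdict shown: the cradle is on its back, and both bottles are straight in their own grooves and within about 2 mm of centred lengthwise by the top camera; the arm is clear at about 28 s, and I did not re-measure the pacifiers, cup, tin or lotion bottle.

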